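# Lock the tap drawer open at the deburring bench

### The job

Pull the drawer of the small grey tool cabinet all the way out to its stop, then lock it open: take the steel lock pin that is parked in a valve block and put it down through the hole in the cabinet's top, until its head sits flat on the cabinet. Leave everything else on the bench where it is.

Things in the scene. Friction and masses are not known exactly. Their poses are not given: they have to be found in the camera images.
- cabinet: Grey steel one-drawer tool cabinet standing on the bench, fixed, 260 deep (x) x 260 wide (y) x 130 mm high. Origin: centre of its underside. Its front, with the drawer, faces its own -x, towards the robot; y runs along the front. Its top is a flat 12 mm plate at height 130; a yellow bin stands on the rear part.
- drawer (a joint): How far the drawer is pulled out of the cabinet along the cabinet's -x, in m: 0 shut, 0.110 at its stop. It may start slightly open. It slides with a little friction (about 2 N) and stays where it is left.
- drawer_handle (a point): Middle of the drawer's bar handle, axes as the cabinet's. The bar is 12 mm thick and 130 mm long, runs along y, 97 mm above the bench (33 mm below the cabinet's top); 39 mm of free space lies between the bar and the drawer front behind it, and its two stand-offs are 58 mm either side of the middle. It can be hooked or pinched from above.
- lock_hole (a point): Middle of the mouth of the round lock hole in the cabinet's top surface (130 mm up), axes as the cabinet's; 45 mm behind the front, 70 mm to +y of the middle. 19 mm wide, 3 mm chamfer, straight down through the 12 mm plate. 3 mm under the plate the drawer carries an 8 mm thick tab with a 21 mm hole, which lies exactly under the lock hole when the drawer is at its stop.
- lock_pin: Loose upright steel pin, 100 mm long, 0.16 kg, z up along its axis, origin at the tip of its foot. Shaft 12 mm thick, 60 mm long, with a 10 mm tapered nose; above it a plain round head 28 mm thick, 40 mm high. Starts parked in a valve block's hole, head resting on the block. When home in the cabinet its origin is 60 mm below the lock hole's mouth.
- pin_head (a point): On the axis of the lock pin, 84 mm above its foot (24 mm above the underside of its head, 16 mm below its top): a good height to grip.
- block_a: Bare aluminium valve block 90 (x) x 120 (y) x 70 mm high, loose, 1.9 kg, with bored ports; origin at the centre of its underside. The lock pin is parked in its 19 mm open hole, 25 mm to the +y side of its middle.
- block_b: A valve block like block_a, its hole empty. Bystander.
- wrench: Steel wrench 170 mm long lying flat before or under the drawer; bystander, below the drawer's path. Origin on its underside near its middle.
- brush: Brush lying on the bench; bystander.
- oil_bottle: White bottle 64 mm wide, 140 mm high, origin under its middle; bystander.
- parts_bin: Yellow open bin 80 x 120 x 50 mm standing on the rear half of the cabinet's top; bystander. Origin under its middle.
- hammer: Hammer lying on the bench; bystander.
- grease_can: Bare steel can 66 mm wide, 100 mm high; bystander. Origin under its middle.
Not all that is in view belongs to the job. Of the things that look like the lock_pin, the middle-sized one is meant.

How it is judged:
By the outcome, as a careful person would: the job done as asked, in the order asked, and still so for the second after the job is handed in, with the robot touching nothing.
It also fails if it takes over 72 s, if anything falls off the work surface, if the arm or the gripper's body presses on something with over 40 N, if the wrist force passes 120 N, or if a joint passes its speed limit or range.

### The arm

A 6-joint arm with a two-finger parallel gripper is mounted at the origin on the work surface. World frame = base frame: x ahead of the robot, y to its left, z up, the work surface at z = 0. Lengths are in m, angles in rad, forces in N, time in s.
With the tool pointing down it reaches from about 0.325 to 0.9 m from the base axis. Payload 6.1 kg.
Tool frame: the origin (TCP) lies at the very end of the fingers, on their centre line; the grasp point (between the pads) lies 19 mm behind it; z points along the fingers, y is the line along which they close (so a half turn about z gives the same grasp; the last joint's range is limited). The gripper opens to 87 mm and grips with 3 to 60 N. Pads are 19 mm wide; open, the fingers measure 117 mm over their backs; the gripper's body (75 mm by 190 mm) begins 51 mm behind the grasp point.
Start: joints at [0.99, 0.22, 1.526, -0, 1.395, -0.126], TCP at [0.275, 0.561, 0.223] pointing down, gripper open.
Joint ranges: [-2.98, 2.98], [-0.91, 2.08], [0.09, 2.57], [-1.24, 4.39], [0.2, 2.65], [-2.68, 2.68]. Speed limits (rad/s): [2.57, 2.57, 3.01, 3.14, 3.14, 3.14].

### API

Orientations are given as a unit quaternion [x, y, z, w].
In Python, from plant import ctrl, vision gives the robot as it stands. Calls block until the motion is done:
- ctrl.move_to(position, orientation): joint-space move of the TCP to a pose.
- ctrl.move_linear(position, rot=None, rate=0.15, threshold=None): straight line of the TCP; rot=None keeps the orientation; rate is the mean speed in m/s. With threshold (N) it stops when the force on the tool has changed by that much, and returns True; else False.
- ctrl.move_j(angles): joint-space move.
- ctrl.command_gripper(opening, force=None): finger opening in m; force is the grip in N (None keeps the last); returns when the fingers have stopped.
- ctrl.pause(seconds).
- ctrl.inverse_kinematics(position, orientation): joint angles nearest the present ones, or None.
- vision.capture(name): name is "scene" or "top"; returns a dict with "image" (384x512x3 uint8, red, green, blue), "intrinsics" (3x3 intrinsics, pixels), "eye" and "orientation" of the camera in the world. Camera axes: x right, y up, looking along -z (the intrinsics and any distortion apply to the point x, -y, -z); pixel columns grow to the right and rows downward; lengths in m; the calibration is good to about 2 mm. A picture is of the moment at which its call begins. There is no depth.
A pose or a line that the arm cannot do raises ctrl.MotionError and nothing moves.
- ctrl.close_job(): hands the job in; it is judged then, once.
Readings, each from a call of its own:
- ctrl.current_t(): time.
- ctrl.current_q(): joint angles.
- ctrl.current_qd(): joint speeds.
- ctrl.current_tau(): joint torques, N m.
- ctrl.current_tool_pos(): TCP position.
- ctrl.current_orientation(): TCP orientation.
- ctrl.current_contact_force(): force on the tool from outside, world axes, zero at the start.
- ctrl.current_ft_torque(): the same for the moment, N m.
- ctrl.current_gripper_width(): finger opening in m.
- ctrl.current_grasp_force(): force on a finger pad.
Only numpy, scipy, OpenCV 4.12 (cv2) and the standard library are available. Lean on these libraries where they do the work, as an engineer would, in place of code of your own. Each camera call takes 0.05 s, during which the arm holds its last target. There are 200 camera calls.

## Working session

There is one attempt and no reset: what is moved stays moved. The work goes in short steps, each a Python script; the robot and the scene stay as the last script left them, time stands still between calls to the robot, and variables do not carry over. Pictures are saved under pics/ and viewed, at most 10 in all, crops included, and the job is handed in when it is done.

```bash
mkdir -p pics; ls; python3 - <<'E'
from plant import ctrl, vision
import cv2
for n in("scene","top"):
    c=vision.capture(n); cv2.imwrite(f"pics/{n}0.png",cv2.resize(c["image"][:,:,::-1],(800,600),interpolation=cv2.INTER_CUBIC))
    print({k:v for k,v in c.items() if k!="image"})
print(ctrl.current_orientation(),ctrl.current_t())
E
```

```text
pics
{'intrinsics': array([[376.31649761,   0.        , 256.82921013],
       [  0.        , 376.31649761, 194.71846965],
       [  0.        ,   0.        ,   1.        ]]), 'eye': array([1.09168037, 0.36570727, 1.06496247]), 'orientation': array([0.11720253, 0.24964457, 0.86696489, 0.41510605])}
{'intrinsics': array([[348.44071536,   0.        , 250.83689773],
       [  0.        , 348.44071536, 192.1447833 ],
       [  0.        ,   0.        ,   1.        ]]), 'eye': array([ 0.43378599, -0.02308746,  1.24933862]), 'orientation': array([-0.05775859,  0.05171009,  0.70539325, -0.70456396])}
[ 2.25449859e-01  9.74254367e-01 -8.35257688e-04 -3.03502954e-04] 0.1
```

View pics/scene0.png

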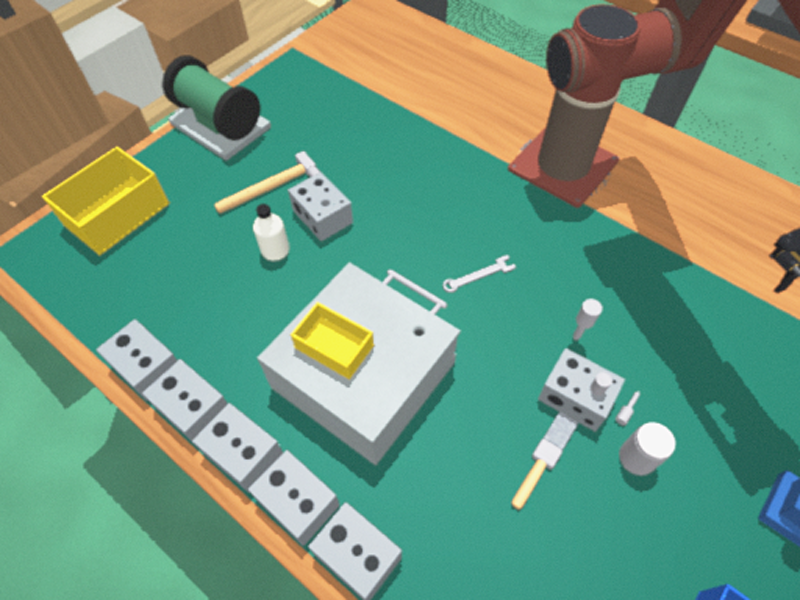

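View pics/top0.png

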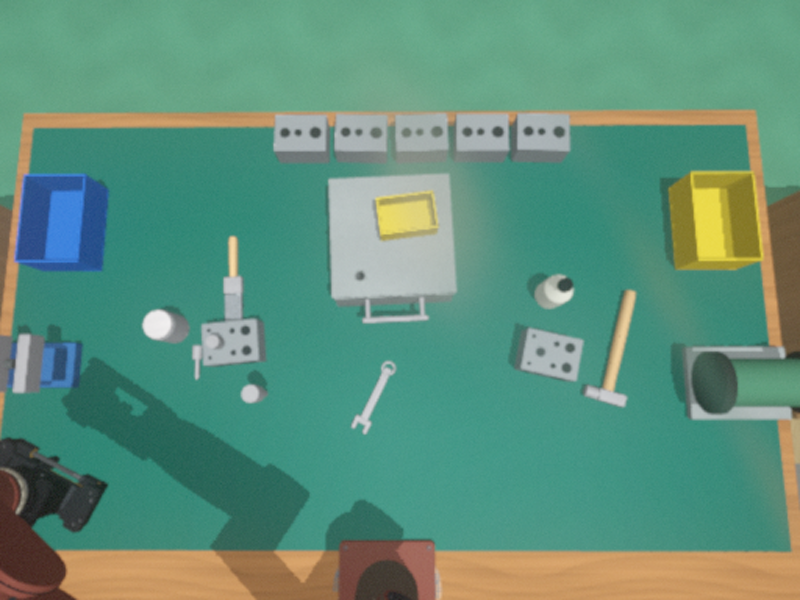

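The top view shows the cabinet with its hole at about (360,275), the handle at (395,320), and block_a at (232,342) with the middle-sized pin at (213,341). A larger pin stands at (253,393) and a small one at (197,360). I'll enlarge crops to measure.

```bash
cat > h.py <<'E'
from plant import ctrl, vision
import numpy as np, cv2
from scipy.spatial.transform import Rotation as R
def crop(n,u0,v0,w,h,s,f):
    im=vision.capture(n)["image"][v0:v0+h,u0:u0+w,::-1]
    cv2.imwrite(f"pics/{f}.png",cv2.resize(im,None,fx=s,fy=s,interpolation=cv2.INTER_CUBIC))
def ray(c,u,v):
    K=c["intrinsics"]; d=R.from_quat(c["orientation"]).apply([(u-K[0,2])/K[0,0],-(v-K[1,2])/K[1,1],-1]); return np.array(c["eye"]),d
def at(c,u,v,z):
    e,d=ray(c,u,v); return e+d*(z-e[2])/d[2]
def proj(c,p):
    q=R.from_quat(c["orientation"]).inv().apply(np.array(p)-c["eye"]); K=c["intrinsics"]
    return np.array([K[0,2]-K[0,0]*q[0]/q[2],K[1,2]+K[1,1]*q[1]/q[2]])
E
python3 - <<'E'
from h import *
crop("top",115,105,180,160,4,"t1")   # px = 115+(X+.5)/4-.5
crop("scene",225,160,200,130,4,"s1")
E
```

```text
(no output)
```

View pics/t1.png

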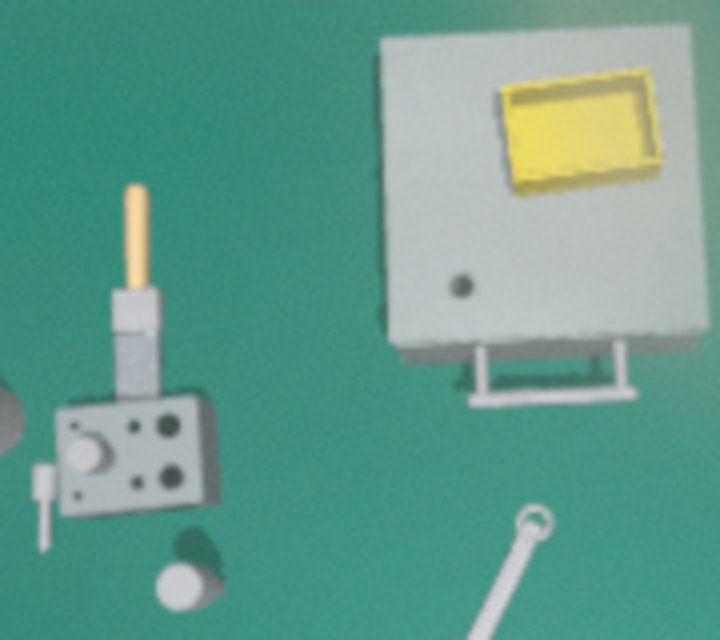

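View pics/s1.png

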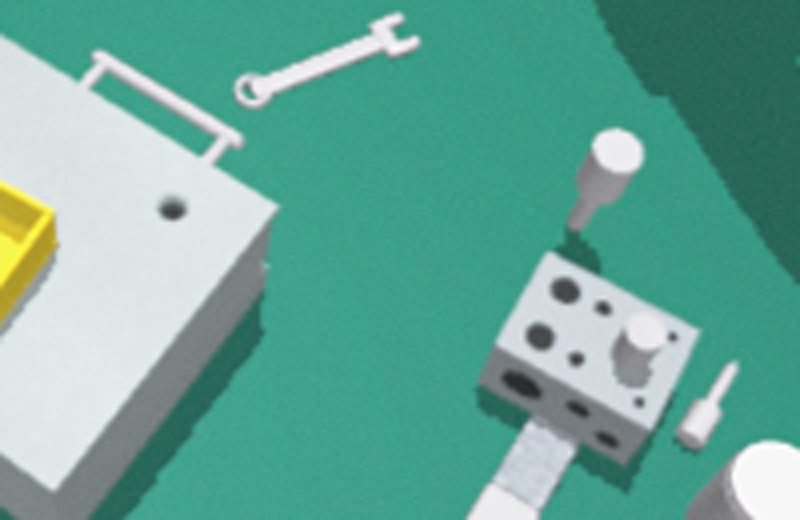

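t1 (top): cabinet corners at (380,38), (690,25), (708,328) and (390,345); hole at (461,286); handle ends at (469,401) and (637,393); pin head top at about (84,453). s1 (scene): hole at (172,208), handle ends at (98,56) and (240,140), pin head top at (646,333). Next I fit these measurements.

```bash
python3 - <<'E'
from h import *
T=vision.capture("top");S=vision.capture("scene")
t=lambda X,Y,z:at(T,115+(X+.5)/4-.5,105+(Y+.5)/4-.5,z)
s=lambda X,Y,z:at(S,225+(X+.5)/4-.5,160+(Y+.5)/4-.5,z)
np.set_printoptions(precision=4,suppress=True)
C=np.array([t(*p,.13) for p in[(380,38),(690,25),(708,328),(390,345)]]);print("cab",C[:,:2].tolist(),C.mean(0))
for i in range(4):d=C[(i+1)%4]-C[i];print(np.hypot(*d[:2]),np.arctan2(d[1],d[0]))
print("front left corner scene",s(278,207,.13))
print("hole",t(461,286,.13),s(172,208,.13))
print("handle T",t(469,401,.103),t(637,393,.103),"S",s(98,56,.103),s(240,140,.103))
B=np.array([t(*p,.07) for p in[(56,409),(195,396),(208,508),(62,517)]]);print("blk",B,B.mean(0))
Bs=np.array([s(*p,.07) for p in[(643,430),(497,345),(547,252),(700,330)]]);print("blkS",Bs,Bs.mean(0))
print("pin",t(84,453,.11),s(646,333,.11))
print("big pin",t(180,587,.11),s(617,152,.11), "small",t(43,465,.01),t(44,550,.01))
print(ctrl.current_tool_pos())
E
```

```text
cab [[0.8752668741775044, 0.12534810136485858], [0.8857385185771457, -0.13601071189016162], [0.6266047127829586, -0.14635813457881672], [0.613078094139902, 0.11254002805725338]] [ 0.7502 -0.0111  0.13  ]
0.2615685084304016 -1.5307515841183623
0.25934031399240104 -3.101683046419426
0.2592512835614275 1.6229957344492787
0.26250143450933605 0.04881177433859247
front left corner scene [0.6161 0.1137 0.13  ]
hole [0.6619 0.0551 0.13  ] [0.664  0.0554 0.13  ]
handle T [0.5703 0.0495 0.103 ] [ 0.5768 -0.0896  0.103 ] S [ 0.5805 -0.0826  0.103 ] [0.5733 0.0501 0.103 ]
blk [[0.5679 0.4042 0.07  ]
 [0.5789 0.2858 0.07  ]
 [0.4838 0.2711 0.07  ]
 [0.4763 0.3942 0.07  ]] [0.5267 0.3388 0.07  ]
blkS [[0.5711 0.3996 0.07  ]
 [0.5794 0.2868 0.07  ]
 [0.4915 0.2761 0.07  ]
 [0.4776 0.3946 0.07  ]] [0.5299 0.3393 0.07  ]
pin [0.527  0.3647 0.11  ] [0.5277 0.3655 0.11  ]
big pin [0.4186 0.2815 0.11  ] [0.4101 0.2772 0.11  ] small [0.5246 0.4349 0.01  ] [0.4496 0.4299 0.01  ]
[0.2744 0.5613 0.2221]
```

Both cameras agree to about 3 mm, and the hole fits the cabinet pose (yaw 0.045, predicted hole (0.662,0.055)). The handle middle is about (0.575,-0.018), so the drawer starts nearly shut. Now pinch the handle and pull.

```bash
cat >> h.py <<'E'
YAW=.045; X=np.array([np.cos(YAW),np.sin(YAW),0])
def quat():
    best=None
    for k in(1,-1):
        y=k*X; z=np.array([0,0,-1.]); q=R.from_matrix(np.c_[np.cross(y,z),y,z]).as_quat()
        j=ctrl.inverse_kinematics([.575,-.018,.22],q)
        if j is not None and (best is None or abs(j[5])<best[0]): best=(abs(j[5]),q,j)
    print(best[2]); return best[1]
E
python3 - <<'E'
from h import *
q=quat()
ctrl.command_gripper(.04,20)
ctrl.move_to([.575,-.018,.22],q)
print(ctrl.current_t(),ctrl.current_tool_pos())
print(ctrl.move_linear([.575,-.018,.081],rate=.12,threshold=6),ctrl.current_tool_pos(),ctrl.current_contact_force())
ctrl.command_gripper(0,20)
print(ctrl.current_gripper_width(),ctrl.current_contact_force(),ctrl.current_t())
crop("top",195,150,110,100,5,"t2")
E
```

```text
[-1.68351546e-01  1.04178298e-01  1.66213711e+00 -4.44089210e-16
  1.37527725e+00 -2.13351546e-01]
3.65 [ 0.57504737 -0.0170728   0.22001095]
False [ 0.57579957 -0.01814213  0.08200987] [ 0.05781726  0.39935447 -0.00669999]
0.011415665160089497 [-1.43584509 -0.86627752  1.50098382] 5.575
```

View pics/t2.png

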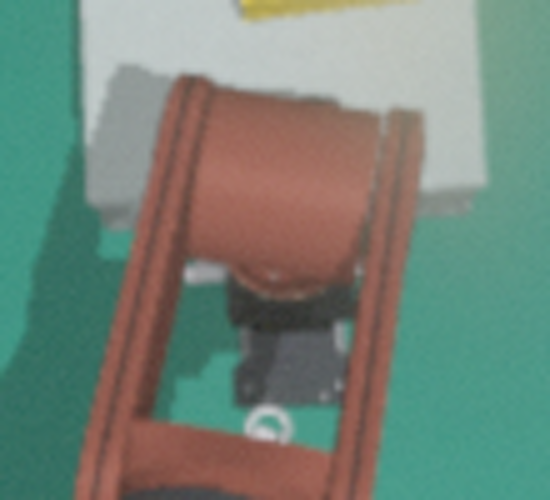

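Image t2 shows the arm over the handle, and the 11.4 mm finger width means the bar is gripped. Now the pull, stopping on contact with the drawer stop.

```bash
python3 - <<'E'
from h import *
p=np.array(ctrl.current_tool_pos())
print(ctrl.move_linear(p-.095*X,rate=.07,threshold=25),ctrl.current_contact_force())
print(ctrl.move_linear(p-.122*X,rate=.03,threshold=12))
d=np.array(ctrl.current_tool_pos())
print(ctrl.current_contact_force(),(p-d)@X,ctrl.current_gripper_width(),ctrl.current_t())
ctrl.command_gripper(.04)
d=np.array(ctrl.current_tool_pos());print((p-d)@X,d,ctrl.current_contact_force())
ctrl.move_linear(d*[1,1,0]+[0,0,.2],rate=.15)
q=ctrl.current_orientation()
ctrl.command_gripper(.06)
ctrl.move_to([.5275,.365,.2],q)
print(ctrl.current_t())
T=vision.capture("top")["image"][110:270,115:315,::-1];cv2.imwrite("pics/t3.png",cv2.resize(T,None,fx=3.75,fy=3.75,interpolation=cv2.INTER_CUBIC))
E
```

```text
False [-2.71577956  1.49891167  2.608005  ]
True
[ 1.85284255  1.08768612 -0.3616071 ] 0.10664095142217118 0.011147053036088457 7.6667
0.1067215065064713 [ 0.4682599  -0.02226128  0.08060261] [-0.05536729 -0.41906861 -0.43685779]
11.5417
```

View pics/t3.png

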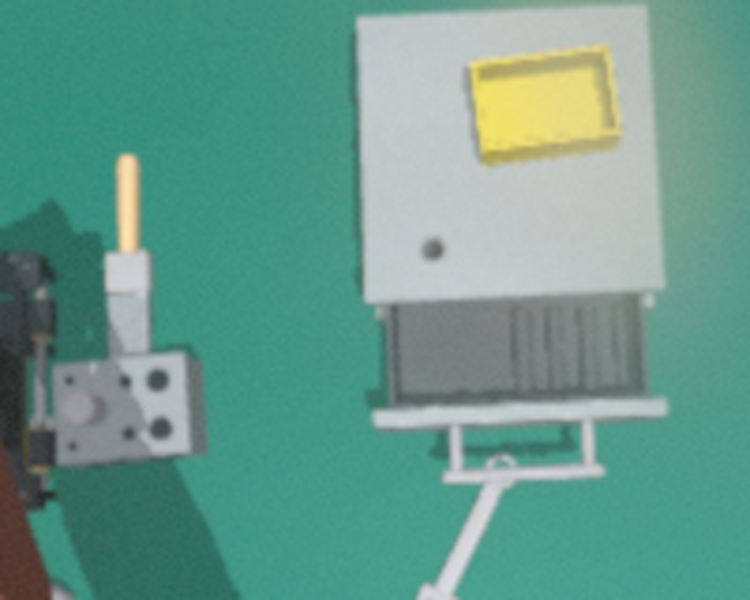

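t3 shows the drawer open with the handle ends at (444,478) and (605,470). Block and pin are unmoved, with the pin at about (82,406). I'll compute the handle displacement to check the stop was real.

```bash
python3 - <<'E'
from h import *
T=vision.capture("top")
a=lambda X_,Y,z,u,v,s:at(T,u+(X_+.5)/s-.5,v+(Y+.5)/s-.5,z)
h0=(a(469,401,.103,115,105,4)+a(637,393,.103,115,105,4))/2
h1=(a(444,478,.103,115,110,3.75)+a(605,470,.103,115,110,3.75))/2
print(h0,h1,(h0-h1)@X,"drawer out",(np.array([.7505,-.011,.103])-h1)@X)
# front panel outer edge vs cabinet front
print(a(374,425,.1,115,110,3.75))
print(ctrl.current_tool_pos(),a(82,406,.11,115,110,3.75))
E
```

```text
[ 0.57353882 -0.02002358  0.103     ] [ 0.46780387 -0.02518196  0.103     ] 0.10585995637861481 drawer out 0.2830479214022926
[0.51074434 0.10699438 0.1       ]
[0.52818588 0.36359365 0.20031342] [0.52694862 0.36185114 0.11      ]
```

The drawer moved 106.6 mm and then the force spiked. That fits a start about 3 mm open, but I'll re-pull firmly to confirm it's at the stop.

```bash
python3 - <<'E'
from h import *
q=ctrl.current_orientation()
ctrl.command_gripper(.04)
ctrl.move_to([.4685,-.0222,.2],q)
ctrl.move_linear([.4685,-.0222,.081],rate=.15,threshold=8)
ctrl.command_gripper(0,30)
p=np.array(ctrl.current_tool_pos()); print(ctrl.current_gripper_width(),p)
print(ctrl.move_linear(p-.012*X,rate=.02,threshold=25))
d=np.array(ctrl.current_tool_pos());print((p-d)@X,ctrl.current_contact_force())
ctrl.command_gripper(.04)
ctrl.pause(.1);d=np.array(ctrl.current_tool_pos());print((p-d)@X)
ctrl.move_linear(d*[1,1,0]+[0,0,.2],rate=.15)
ctrl.command_gripper(.06)
ctrl.move_to([.5275,.365,.2],q)
print(ctrl.current_t(),ctrl.current_tool_pos())
E
```

```text
0.011059035386813397 [ 0.46856688 -0.02225253  0.08124422]
True
0.00014282178831242657 [ 1.7994539  -0.15172042 -0.17976514]
0.0006647155143473404
19.65 [0.52797784 0.3638449  0.20010596]
```

The drawer is at its stop. Now grasp and lift the pin.

```bash
python3 - <<'E'
from h import *
P=[.5273,.3645]
print(ctrl.move_linear(P+[.2],rate=.1))
print(ctrl.move_linear(P+[.078],rate=.1,threshold=6),ctrl.current_tool_pos())
ctrl.command_gripper(.0,25)
print(ctrl.current_gripper_width(),ctrl.current_contact_force(),ctrl.current_grasp_force())
p=np.array(ctrl.current_tool_pos());print(p)
print(ctrl.move_linear(p+[0,0,.19],rate=.08,threshold=12),ctrl.current_tool_pos(),ctrl.current_contact_force(),ctrl.current_gripper_width(),ctrl.current_t())
q=ctrl.current_orientation()
ctrl.move_to([.663,.0552,.25],q)
print(ctrl.current_t(),ctrl.current_tool_pos())
crop("scene",200,120,200,150,4,"s4")
E
```

```text
False
False [0.52795863 0.36484918 0.07898998]
0.027386800873963037 [-1.85479828 -0.004028    1.18707799] 25.000042081810534
[0.52711672 0.36450165 0.07801467]
False [0.52697339 0.36440844 0.26757142] [-0.2641349   0.25788297 -2.13117105] 0.02735228378480592 24.4583
25.7333 [0.6628274  0.05659564 0.25014915]
```

View pics/s4.png

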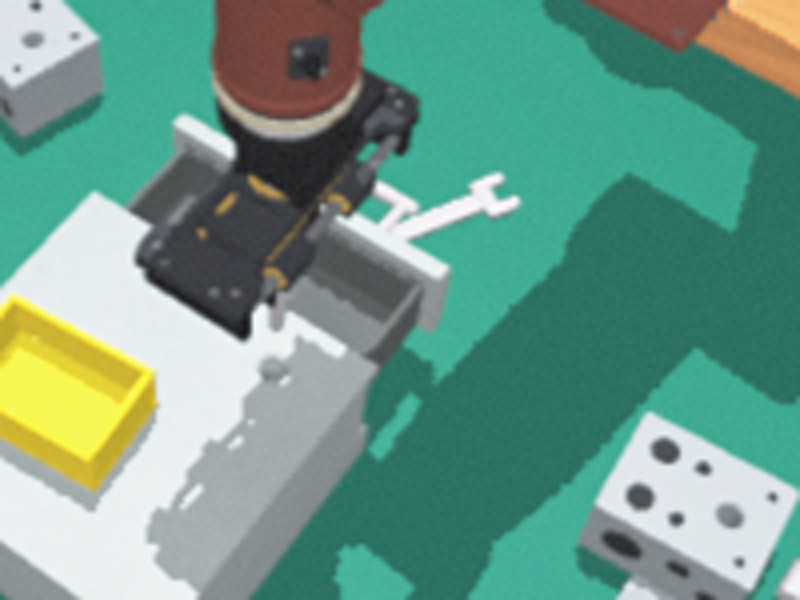

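s4 shows the pin in the gripper with its foot at about (277,325), above the lock hole at (272,369); block_a looks undisturbed. Now check the alignment and insert.

```bash
python3 - <<'E'
from h import *
S=vision.capture("scene")
p=np.array(ctrl.current_tool_pos());print(p)
for z in(.068,):
    u=proj(S,p-[0,0,z]);print("foot px",(u-[200,120]+.5)*4-.5,"hole px",(proj(S,[.663,.0552,.13])-[200,120]+.5)*4-.5)
H=[.6628,.0552]
ctrl.move_linear(H+[.21],rate=.08)
print(ctrl.current_tool_pos())
print(ctrl.move_linear(H+[.16],rate=.04,threshold=8),ctrl.current_tool_pos(),ctrl.current_contact_force(),ctrl.current_ft_torque())
if ctrl.current_tool_pos()[2]<.165:
    print(ctrl.move_linear(H+[.1355],rate=.02,threshold=8),ctrl.current_tool_pos(),ctrl.current_contact_force(),ctrl.current_t())
E
```

```text
[0.66279994 0.05703997 0.25020926]
foot px [276.58813835 330.52612626] hole px [272.7036349  366.91699336]
[0.66275545 0.05514307 0.20970904]
False [0.66305771 0.05519539 0.16044348] [ 1.46725115 -0.4734282  -1.67548083] [-0.08293328  0.04803775 -0.03393945]
True [0.66260382 0.05521022 0.13798517] [0.01190586 0.10284749 3.98899886] 28.9
```

The descent stopped at z = 0.138, exactly the home height. Release, retreat and check.

```bash
python3 - <<'E'
from h import *
ctrl.command_gripper(.06)
p=np.array(ctrl.current_tool_pos())
ctrl.move_linear([p[0],p[1],.27],rate=.12)
ctrl.move_to([.45,.3,.3],ctrl.current_orientation())
print(ctrl.current_t(),ctrl.current_contact_force())
a=vision.capture("top")["image"][110:270,115:315,::-1];b=vision.capture("scene")["image"][150:300,220:420,::-1]
im=np.hstack([cv2.resize(a,(400,320),interpolation=3),cv2.resize(b,(400,300),interpolation=3)[:300].copy() if 0 else cv2.copyMakeBorder(cv2.resize(b,(400,300),interpolation=2),0,20,0,0,0)])
cv2.imwrite("pics/f.png",im)
crop("scene",250,170,80,60,8,"f2")
E
```

```text
32.2417 [ 0.56439217  0.38472407 -0.66443447]
```

View pics/f.png

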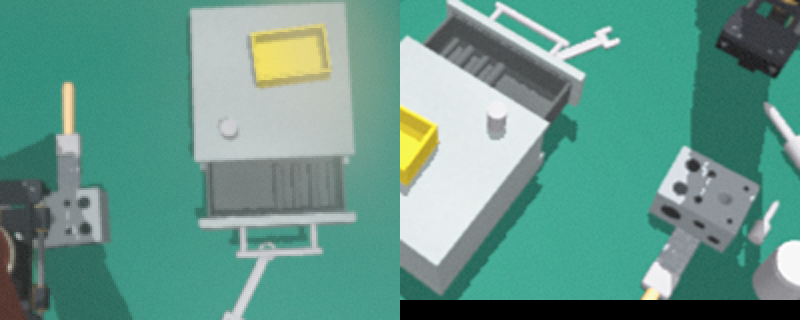

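View pics/f2.png

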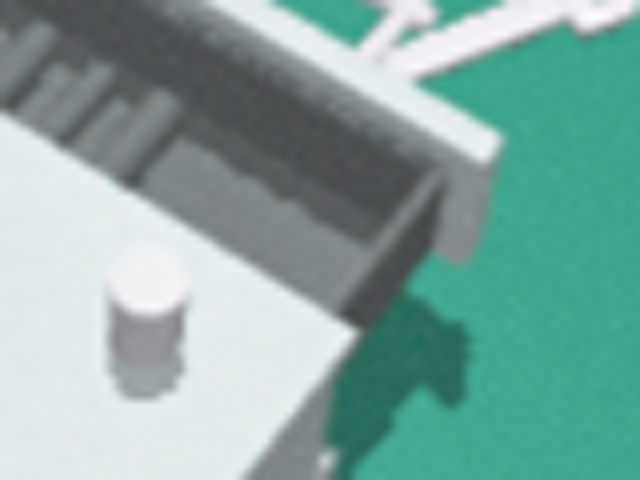

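The lock pin is home. However, the large standing look-alike pin, originally around scene pixel (379,198), seems to have moved, with something lying near (410,215). I'll move the arm clear and compare before and after.

```bash
python3 - <<'E'
from h import *
q=ctrl.current_orientation()
ctrl.move_linear([.45,.25,.4],rate=.15)
ctrl.move_to([.42,-.12,.4],q)
ctrl.pause(.3)
out=[]
for n,(u,v) in(("scene",(320,140)),("top",(70,150))):
    b=cv2.resize(cv2.imread(f"pics/{n}0.png"),(512,384),interpolation=cv2.INTER_AREA)
    a=vision.capture(n)["image"][:,:,::-1]; cv2.imwrite(f"pics/{n}_now.png",a)
    out.append(np.hstack([cv2.resize(i[v:v+120,u:u+160],(400,300),interpolation=2) for i in(b,a)]))
cv2.imwrite("pics/cmp.png",np.vstack(out)); print(ctrl.current_t())
E
```

```text
35.0667
```

View pics/cmp.png

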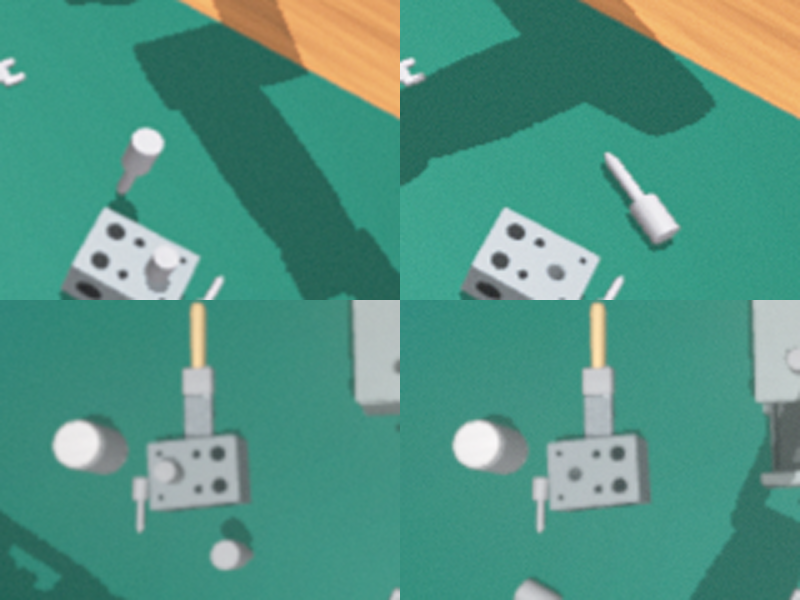

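The comparison shows the large look-alike pin now lying down, at scene-after about (640,200). Block_a, brush, can and small pin are unchanged. I'll work out how tall it stood, and where it lies now, to see whether it should and can be restored.

```bash
python3 - <<'E'
from h import *
T=vision.capture("top");S=vision.capture("scene")
def tri(a,b):
    (e1,d1),(e2,d2)=ray(S,*a),ray(T,*b); A=np.c_[d1,-d2]; k=np.linalg.lstsq(A,e2-e1,rcond=None)[0]
    return (e1+d1*k[0]+e2+d2*k[1])/2, np.linalg.norm(e1+d1*k[0]-e2-d2*k[1])
print("top of head, before", tri((225+617.5/4-.5,160+152.5/4-.5),(115+180.5/4-.5,105+587.5/4-.5)))
print("foot before", at(S,225+575/4-.5,160+226/4-.5,0))
s=lambda X_,Y,z:at(S,320+(X_-400)/2.5,140+Y/2.5,z)
print("lying: nose",s(608,155,.01),"neck",s(637,197,.017),"head end",s(668,233,.017),"head sides",s(632,207,.02),s(655,195,.02))
q=ctrl.current_q(); print(q)
E
```

```text
top of head, before (array([0.41875904, 0.27830114, 0.12207808]), np.float64(0.00012204025155023419))
foot before [0.41447027 0.27470912 0.        ]
lying: nose [0.30398389 0.33800439 0.01      ] neck [0.34233982 0.39548953 0.017     ] head end [0.36461613 0.44809326 0.017     ] head sides [0.36138537 0.39698555 0.02      ] [0.32770557 0.41173653 0.02      ]
[-0.45724409 -0.28878876  1.69691645 -0.001976    1.73903828 -0.4990157 ]
```

The look-alike stood only 122 mm high on its tapered nose. It was already down at t = 11.5 s (t3), and until then I hadn't been lower than about 190 mm near it, so it appears to have toppled on its own. Re-standing it on its nose would be risky and unlikely to last, so I'm handing in.

```bash
python3 -c "
from plant import ctrl
print(ctrl.close_job(),ctrl.current_t())"
```

```text
the job is handed in; nothing more can be done
the job is handed in; nothing more can be done
```

The drawer is out at its stop and the middle-sized lock pin is seated with its head flat on the cabinet; every bystander I compared is unmoved, but the large look-alike pin fell over early in the run, apparently without contact from the arm, and I left it lying on the bench.

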